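Fold down the sprung can perch and stand the small can on it

ROBOT

A 7-joint arm with a two-finger parallel gripper is mounted at the origin on the work surface. World frame = base frame: x ahead of the robot, y to its left, z up, the work surface at z = 0. Lengths are in m, angles in rad, forces in N, time in s.
With the tool pointing down it reaches from about 0.425 to 0.925 m from the base axis. Payload 6.8 kg.
Tool frame: the origin (TCP) lies at the very end of the fingers, on their centre line; the grasp point (between the pads) lies 19 mm behind it; z points along the fingers, y is the line along which they close (so a half turn about z gives the same grasp; the last joint's range is limited). The gripper opens to 85 mm and grips with 20 to 120 N. Pads are 22 mm wide; open, the fingers measure 114 mm over their backs; the gripper's body (76 mm by 85 mm) begins 54 mm behind the grasp point. The pads swing forward as they close: fully open they stand 13 mm farther back than shut.
Start: joints at [-1.35, 0.477, 0.022, 1.555, -0.011, 1.109, -0.083], TCP at [0.218, 0.639, 0.231] pointing down, gripper open.
Joint ranges: [-2.96, 2.96], [-0.34, 2.1], [-1.41, 1.46], [0.24, 2.44], [-1.37, 4.51], [0.17, 1.92], [-2.96, 2.96]. Speed limits (rad/s): [2.39, 2.39, 3.14, 3.14, 3.14, 3.14, 3.14].

INTERFACE

Orientations are given as a rotation vector (axis times angle).
In Python, from bench import get_obs, viewer, r gives the robot as it stands. The module is installed in compiled form; this text tells all that it offers.
- The arm moves only by the tool play_rows, never from a script. Its argument "commands" is a list that holds one entry, the list of rows, each a list of 5 numbers: the gripper's target within -1 to 1 (shut at 1, half-way at 0, fully open at -1), then the shift along the tool's x, y, z scaled (see below), then the turn about the tool's z scaled (see below). A call has 1 to 12 rows; each row is the pose to reach, as a shift and turn from the pose commanded when the call began, along the tool's axes at that moment; what a row does not reach only later rows make up. The controller multiplies each number of a shift by 0.2 m and each number of a turn by pi/2 rad. A row lasts 1/12 s, in which the tool goes at most 41.7 mm and 7.16 degrees, less where a joint would pass 70% of its speed; a pose out of reach is approached as far as the arm can. A call with a number of a shift or a turn outside -1 to 1 is refused whole. A call with a gripper value outside its range is refused whole. The fingers move at their own pace and stop on an object; "grip_force" is the grip in N (left out, the last holds). Time passes only in rows, so rows that repeat a pose let the fingers close. It gives the time, the measured TCP pose, the force, the opening and the grip force at its end, in the units of the state.
- get_obs(): the state, without advancing time (a new reading comes with each control period).
- viewer.grab_frame(name): name is "scene" or "side" or "wrist"; returns a dict with "pixels" (420x560x3 uint8, red, green, blue), "fovy" (degrees; the focal length in pixels is half the picture's height over the tangent of half this angle, whatever the lens; pixels are square), "cx", "cy" (the principal point, pixels), "world_to_cam" (4x4, takes a point from world to camera coordinates); the wrist camera has in their place "hand_eye" (4x4, takes a point from camera to tool coordinates, whose origin is the TCP and whose axes are the flange's). Camera axes: x right, y up, looking along -z (the intrinsics and any distortion apply to the point x, -y, -z); pixel columns grow to the right and rows downward; lengths in m; the calibration is good to about 2 mm. A picture is of the moment at which its call begins: read the wrist's pose just before it. There is no depth.
- r.hand_in(): hands the job in; it is judged then, once.
Trained networks look in a picture, given as the dict that the camera call returned (one of the last four; its "shot" number tells which), for a name from the list of things; names that differ only in an ending like _2 or _b are one class to them, and where a whole thing is asked for, a point or a joint stands for the part that bears it (a point fixed in the world has none). Each returns a list of dicts, best first, with "score" (0 to 1); they miss things now and then, are a little off and sometimes report something else, mostly with a low value. They report only what shows in the picture. A call takes as long as a camera call.
- viewer.trace(picture, thing): "pixels" (420x560 bool, what is visible of it) and "rect" ([left, top, right, bottom] in pixels, round what is visible of it).
The state is a dict: "clock": time; "joints": joint angles; "qvel": joint speeds; "tau": joint torques, N m; "tcp_pos": TCP position; "orientation": TCP orientation; "contact_force": force on the tool from outside, world axes, zero at the start; "moment": the same for the moment, N m; "grip_width": finger opening in m; "gripper_force": force on a finger pad.
Only numpy, scipy, OpenCV 4.12 (cv2) and the standard library are available. Lean on these libraries where they do the work, as an engineer would, in place of code of your own. Each camera call takes 0.05 s, during which the arm holds its last target. There are 200 camera calls.

TASK

Fold the sprung step of the can perch down towards the robot, past its over-centre point, so that it snaps down level onto its stop; then test it by pressing straight down on the tread with a steady firm push of about 16 N for a good second, never putting more than 25 N on the step. Then gently stand the small spray can upright in the middle of the tread, let go, and leave the other cans and the jar where they are.

Things in the scene. Friction and masses are not known exactly. Their poses are not given: they have to be found in the camera images.
- stand: Can perch: dark steel base plate 170 (x) x 150 (y) x 8 mm bolted to the table. Origin: centre of its underside; z up. Two cheeks (60 mm long, outer faces 122 mm apart) are clamped to it at an unmeasured height: they hold the step's hinge, which runs along y straight above the origin, 93 to 107 mm up. The cheeks end 12 mm above the hinge. Outside the +y cheek lies a spring, to 78 mm from the middle.
- step (a joint): Hinge of the perch's step, rad. 0: stowed, standing up from the hinge, leaning 15 deg back (to the stand's +x); grows as it folds towards the stand's -x and down. Over-centre near 0.79; beyond about 0.9 the spring throws it onto its stiff stop at 1.83 (level, tread 3 mm above the hinge axis). Folding takes 5 to 7 N square to the plate 90 mm from the hinge, most at the start.
- tread_plan (a point): Point fixed to the base plate, directly below the middle of the lowered tread (65 mm from the hinge, to the stand's -x), at table height; axes as the stand's. The step: aluminium plate 112 mm long from the hinge axis, 100 wide, 6 thick; its tread has lips 6 mm high, 4 wide along the outer end and sides. Stowed, the tread looks back (stand's +x), open behind: push on it there, near its upper end.
- minican_mid (a point): Small aluminium spray can, 50 mm diameter, 105 mm tall, about 0.2 kg, standing on the table at the start; point on its axis half-way up, 52.5 mm above its foot; z up along its axis. Straight wall up to 75 mm above its foot, then a shoulder and a white 27 mm nozzle. Grip it across the wall 55 to 70 mm above its foot.
- jar: Glass jar with black cap, 64 mm diameter, 75 mm tall; bystander. Origin at the centre of its underside.
- tallcan_a: Tall spray can with a black cap, 65 mm diameter, 190 mm tall; bystander. Origin at the centre of its underside.
- tallcan_b: Another tall spray can like the first, 65 mm diameter, 190 mm tall; bystander. Origin at the centre of its underside.

How it is judged:
By the outcome, as a careful person would: the job done as asked, in the order asked, and still so for the second after the job is handed in, with the robot touching nothing.
It also fails if it takes over 72 s, if anything falls off the work surface, if the arm or the gripper's body presses on something with over 40 N, if the wrist force passes 120 N, or if a joint passes its speed limit or range.

## Working session

There is one attempt and no reset: what is moved stays moved. The work goes in short steps, Python scripts to look and compute and a tool call to move; the robot and the scene stay as the last step left them, time stands still between calls to the robot, and variables do not carry over. Pictures are saved under pics/ and viewed, at most 10 in all, crops included, and the job is handed in when it is done.

Besides the shell and the picture viewer there is one more tool, called after "Call:" as a command line: name --argument value ..., lists and objects as JSON in quotes. play_rows: Moves the arm, as the interface text tells. Shifts and turns lie within -1 to 1; 1 stands for 0.2 m of shift or pi/2 rad of turn. Its arguments: {"type":"object","properties":{"commands":{"type":"array","items":{"type":"array","items":{"type":"array","items":{"type":"number","minimum":-1,"maximum":1}}}},"grip_force":{"type":"number"}},"required":["commands"]}

```bash
mkdir -p pics; cat > h.py <<'E'
import numpy as np, cv2
from bench import get_obs, viewer, r
from scipy.spatial.transform import Rotation as R
def K(f):
    fl=210/np.tan(np.radians(f['fovy'])/2); return fl,f['cx'],f['cy']
def w2c(f,o=None):
    if 'world_to_cam' in f: return np.array(f['world_to_cam'])
    T=np.eye(4);T[:3,:3]=R.from_rotvec(o['orientation']).as_matrix();T[:3,3]=o['tcp_pos']
    return np.linalg.inv(T@np.array(f['hand_eye']))
def proj(f,p,o=None):
    fl,cx,cy=K(f);W=w2c(f,o);p=np.atleast_2d(p)@W[:3,:3].T+W[:3,3]
    return np.c_[cx+fl*p[:,0]/-p[:,2],cy+fl*p[:,1]/p[:,2]]
def ray(f,u,v,o=None):
    fl,cx,cy=K(f);C=np.linalg.inv(w2c(f,o));d=C[:3,:3]@np.array([(u-cx)/fl,-(v-cy)/fl,-1]);return C[:3,3],d/np.linalg.norm(d)
def onz(f,u,v,z,o=None):
    c,d=ray(f,u,v,o);return c+d*(z-c[2])/d[2]
def tri(rs):
    A=sum(np.eye(3)-np.outer(d,d) for c,d in rs);b=sum((np.eye(3)-np.outer(d,d))@c for c,d in rs);return np.linalg.solve(A,b)
def save(f,n): cv2.imwrite('pics/'+n,cv2.cvtColor(f['pixels'],cv2.COLOR_RGB2BGR))
E
python3 - <<'E'
from h import *
o=get_obs();print({k:np.round(v,3) for k,v in o.items()})
print(R.from_rotvec(o['orientation']).as_matrix().round(3))
for n in ['scene','side','wrist']:
    o=get_obs();f=viewer.grab_frame(n);save(f,n+'1.png')
    print(n,{k:v for k,v in f.items() if k not in('pixels','world_to_cam','hand_eye')})
    print(np.linalg.inv(w2c(f,o)).round(3).tolist())
    for t in ['stand','step','minican_mid','jar','tallcan_a']:
        for d in viewer.trace(f,t)[:3]: print(t,round(d['score'],2),np.round(d['rect'],1),d['pixels'].sum())
E
```

```text
{'clock': np.float64(0.0), 'joints': array([-1.35 ,  0.478,  0.022,  1.556, -0.011,  1.109, -0.083]), 'qvel': array([ 0.   ,  0.   , -0.001,  0.   ,  0.   , -0.   ,  0.   ]), 'tau': array([ 0.0000e+00, -5.9646e+01,  1.6070e+00, -2.8120e+01,  1.2000e-02,
        9.0000e-03, -0.0000e+00]), 'tcp_pos': array([0.218, 0.638, 0.23 ]), 'orientation': array([-5.140e-01, -3.099e+00,  3.000e-03]), 'contact_force': array([-1.025, -1.375,  0.368]), 'moment': array([ 0.017, -0.039, -0.028]), 'gripper_force': np.float64(0.0), 'grip_width': np.float64(0.085)}
[[-0.946  0.323 -0.   ]
 [ 0.323  0.946 -0.002]
 [-0.    -0.002 -1.   ]]
scene {'fovy': 46.39320889944169, 'cx': 275.786090549278, 'cy': 208.4956908396875, 'shot': 1}
[[0.316, -0.581, 0.75, 1.323], [0.949, 0.196, -0.248, -0.256], [-0.003, 0.79, 0.613, 0.708], [0.0, 0.0, 0.0, 1.0]]
stand 0.96 [294.6 162.2 373.8 258.2] 6505
step 0.64 [308.5 157.2 372.6 201.8] 2114
minican_mid 0.89 [170.3 180.1 197.  209.5] 572
jar 0.93 [ 93.5 219.3 133.5 264.3] 1301
jar 0.62 [295.4 161.8 371.  258.5] 6292
tallcan_a 0.95 [172.9 208.1 214.3 312.3] 3372
tallcan_a 0.84 [379.2 108.1 413.4 190.4] 2149
side {'fovy': 50.142409516031236, 'cx': 277.6925393058841, 'cy': 207.97481350429064, 'shot': 2}
[[0.996, 0.049, -0.068, 0.475], [-0.082, 0.73, -0.678, -0.66], [0.017, 0.681, 0.732, 0.812], [0.0, 0.0, 0.0, 1.0]]
stand 0.61 [249.7 123.9 325.1 224.8] 3701
step 0.93 [282.4 123.1 311.9 182.2] 520
minican_mid 0.58 [217.5 269.6 242.8 317.1] 947
jar 0.77 [252.3 347.8 291.3 397.6] 1494
tallcan_a 0.96 [217.5  85.7 249.  150.3] 1683
tallcan_a 0.77 [331.2 238.7 374.1 317.7] 2629
wrist {'fovy': 67.51358114231975, 'cx': 279.53279223768425, 'cy': 204.21325830673908, 'shot': 3}
[[0.323, -0.9, -0.293, 0.143], [0.946, 0.307, 0.1, 0.665], [0.0, -0.31, 0.951, 0.373], [0.0, 0.0, 0.0, 1.0]]
tallcan_a 0.87 [ 90.  389.9 130.2 417.7] 703
```

View pics/scene1.png

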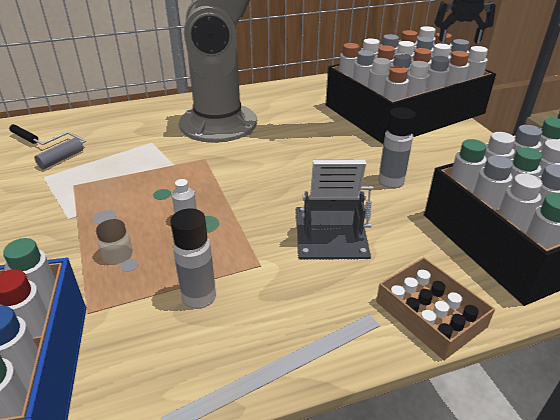

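View pics/side1.png

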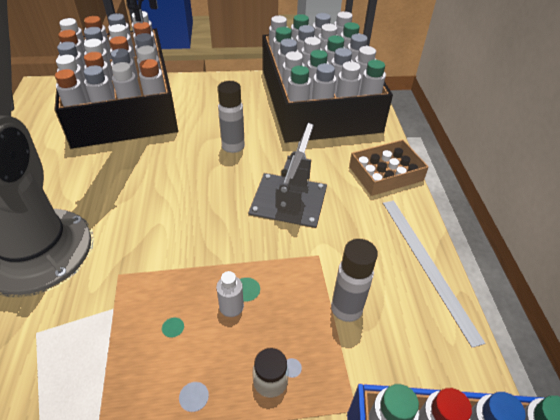

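The scene view shows the stand at about (335,225), the minican at (183,200), tall cans at (195,260) and (396,150), and the jar at (113,240). The side view shows the stand at (289,195), the minican at (230,295), tall cans at (354,280) and (231,115), and the jar at (270,373). Next is a zoomed composite, for precise corners.

```bash
python3 - <<'E'
import cv2,numpy as np
s=cv2.imread('pics/scene1.png');t=cv2.imread('pics/side1.png')
a=cv2.resize(s[155:265,290:380],None,fx=4.4,fy=5,interpolation=cv2.INTER_CUBIC)
a=cv2.resize(s[155:265,290:380],(396,484),interpolation=cv2.INTER_CUBIC)
b=cv2.resize(t[120:230,243:333],(396,484),interpolation=cv2.INTER_CUBIC)
cv2.imwrite('pics/z1.png',np.hstack([a,b]))
E
```

```text
(no output)
```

View pics/z1.png

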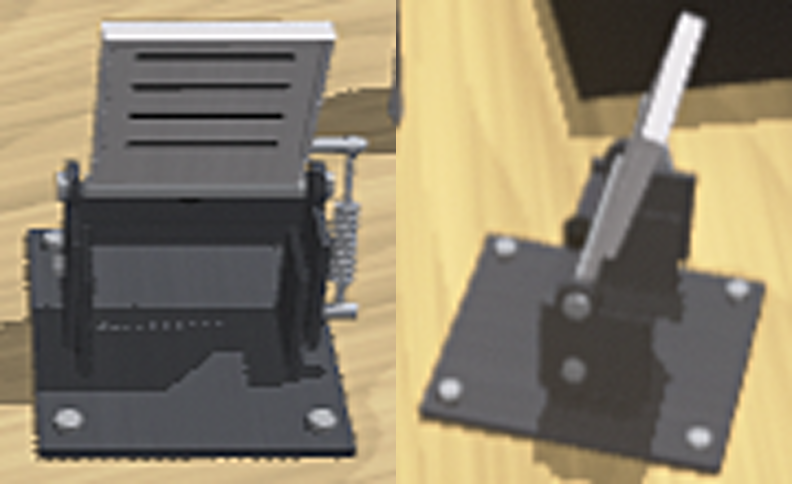

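```bash
cat > fit.py <<'E'
from h import *
from scipy.optimize import least_squares
fs=viewer.grab_frame('scene');fd=viewer.grab_frame('side')
c,s=np.cos(np.pi/12),np.sin(np.pi/12)
d=np.array([s,0,c]);n=np.array([c,0,-s])
def model(p):
    x,y,a,h=p;Rz=R.from_euler('z',a).as_matrix()
    P=[[.085,-.075,.008],[.085,.075,.008],[-.085,-.075,.008],[-.085,.075,.008]]
    for nn in(-.003,.009):
        for yy in(-.05,.05): P.append(np.array([0,yy,h])+d*.112+n*nn)
    return np.array(P)@Rz.T+[x,y,0]
ms={0:(298.6,257.),1:(370.7,256.4),2:(296.1,207.7),4:(313.4,160),5:(366.1,160),6:(313.4,164.1),7:(365.7,164.1)}
md={0:(316.6,225.5),1:(326.9,185.2),2:(248.7,213.6),3:(263.9,173.6),4:(308.2,123.4),6:(313.5,125)}
def res(p):
    M=model(p);a=proj(fs,M);b=proj(fd,M)
    return np.concatenate([a[k]-ms[k] for k in ms]+[b[k]-md[k] for k in md])
if __name__=='__main__':
    r0=least_squares(res,[.6,.1,0,.1],loss='soft_l1');print(r0.x.round(4),'deg',np.degrees(r0.x[2]));print(res(r0.x).reshape(-1,2).round(1).tolist())
    # cans: project cylinder silhouette, fit xy from masks
    for t,rad,H in [('minican_mid',.025,.105),('tallcan_a',.0325,.19),('jar',.032,.075)]:
        L=[[q for q in viewer.trace(f,t) if q['score']>.5] for f in(fs,fd)]
        for A in L[0]:
            for B in L[1]:
                th=np.linspace(0,2*np.pi,40)
                def rr(p):
                    o=[]
                    for f,q in((fs,A),(fd,B)):
                        rt=0.0135 if t[0]=='m' else rad
                        z0=p[2]
                        P=np.vstack([np.c_[p[0]+rad*np.cos(th),p[1]+rad*np.sin(th),0*th+z0],np.c_[p[0]+rt*np.cos(th),p[1]+rt*np.sin(th),0*th+z0+H]]+([np.c_[p[0]+rad*np.cos(th),p[1]+rad*np.sin(th),0*th+z0+.075]] if t[0]=='m' else []))
                        u=proj(f,P);o+=list(np.r_[u.min(0),u.max(0)]-np.array(q['rect']))
                    return np.array(o)
                g=least_squares(rr,[.5,-.1,0],loss='soft_l1');
                if np.abs(rr(g.x)).mean()<4: print(t,g.x.round(4),rr(g.x).round(1))
E
python3 fit.py
```

```text
[ 0.5831  0.1171 -0.3123  0.1007] deg -17.89579755186616
[[0.2, 1.1], [0.8, 1.1], [-0.7, -0.1], [-0.1, -0.6], [-0.3, -1.0], [0.2, -0.1], [0.8, -0.4], [1.6, 0.9], [1.1, -1.6], [0.1, -0.2], [0.3, -1.0], [-7.8, 26.1], [-7.7, 26.5]]
minican_mid [ 0.4328 -0.1747  0.0011] [ 1.2 -2.8 -0.6 16.8 -1.2 -0.6  1.1  1. ]
tallcan_a [ 0.4466  0.3402 -0.0058] [-2.2 -0.4  2.7  0.9 -0.4 -0.4  0.1  0.4]
tallcan_a [ 0.6656 -0.1903 -0.0061] [-0.7  0.2  4.  -0.4 -1.2  0.   1.   0.3]
jar [ 0.5022 -0.3323 -0.004 ] [-3.1  0.3 -0.2  3.6 -0.4 -2.5 -0.4 -0.4]
```

```bash
sed -i 's/4:(308.2,123.4),6:(313.5,125)}/5:(308.2,123.4),7:(313.5,125),4:(298.5,151.4),6:(304.8,152.5)}/' fit.py; python3 fit.py
```

```text
[ 0.581   0.1177 -0.3191  0.0975] deg -18.284053354698173
[[-0.2, 0.2], [0.4, 0.5], [-0.6, -0.8], [-0.5, 0.1], [-0.8, -0.1], [-0.2, 0.7], [0.3, 0.5], [0.4, 0.9], [0.4, -1.5], [-0.9, -0.5], [-0.3, -1.2], [-0.0, -0.6], [-0.4, -0.3], [0.6, -0.8], [-0.3, 0.1]]
minican_mid [ 0.434  -0.1761  0.0062] [ 0.6 -2.4 -0.4 12.2 -0.1 -0.5  0.   0.7]
tallcan_a [ 0.6663 -0.1916 -0.0066] [-0.4  0.3  5.9 -0.7 -2.5 -0.4  2.1  3.7]
tallcan_a [ 0.4423  0.3429 -0.0047] [-1.6 -0.4  1.3  1.7  0.4 -1.9 -1.8  0.9]
jar [ 0.5036 -0.3351 -0.0022] [-0.8 -0.8  0.8  3.2 -0.5 -1.6  0.2  1. ]
```

```bash
cat >> h.py <<'E'
S=np.array([.581,.1177]);YAW=-.3191;HZ=.0975
def W(X,Y,z):
    c,s=np.cos(YAW),np.sin(YAW);return np.array([S[0]+c*X-s*Y,S[1]+s*X+c*Y,z])
def sh(t,o): 
    M=R.from_rotvec(o['orientation']).as_matrix();return (M.T@(np.array(t)-o['tcp_pos'])/.2).round(4)
E
python3 - <<'E'
from h import *
o=get_obs()
for t in [W(.08,0,.31),W(.08,0,.185),W(.039,0,.185),W(-.017,0,.185),W(-.044,0,.175),W(-.069,0,.163)]: print(t.round(3),sh(t,o))
E
```

```text
[0.657 0.093 0.31 ] [-2.9593 -1.8763 -0.3935]
[0.657 0.093 0.185] [-2.9593 -1.8763  0.2315]
[0.618 0.105 0.185] [-2.7543 -1.8783  0.2315]
[0.565 0.123 0.185] [-2.4743 -1.881   0.2315]
[0.539 0.132 0.175] [-2.3393 -1.8823  0.2815]
[0.515 0.139 0.163] [-2.2143 -1.8835  0.3415]
```

Call:
play_rows --commands '[[[1,0,0,-0.2,0],[1,0,0,-0.39,0],[1,-0.2,-0.13,-0.39,0],[1,-0.35,-0.23,-0.39,0],[1,-0.5,-0.33,-0.39,0],[1,-0.65,-0.43,-0.39,0],[1,-0.8,-0.53,-0.39,0],[1,-0.95,-0.63,-0.39,0],[1,-0.98,-0.63,-0.39,0]]]'

```text
clock: 2.45
tcp_pos: [0.3682, 0.4497, 0.3099]
orientation: [0.529, 3.094, -0.003]
contact_force: [0.5, -0.4, 0.1]
grip_width: 0.0001
gripper_force: 0.0
```

Call:
play_rows --commands '[[[1,-0.16,-0.1,0,0],[1,-0.32,-0.2,0,0],[1,-0.48,-0.3,0,0],[1,-0.64,-0.4,0,0],[1,-0.8,-0.5,0,0],[1,-0.98,-0.62,0,0],[1,-0.98,-0.62,0,0]]]'

```text
clock: 3.03
tcp_pos: [0.5136, 0.2669, 0.3098]
orientation: [0.532, 3.092, -0.005]
contact_force: [0.8, -1.6, -0.1]
grip_width: -0.0001
gripper_force: 0.0
```

Call:
play_rows --commands '[[[1,-0.16,-0.1,0,0],[1,-0.32,-0.2,0,0],[1,-0.48,-0.3,0,0],[1,-0.64,-0.4,0,0],[1,-0.8,-0.5,0,0],[1,-0.98,-0.62,0,0],[1,-0.98,-0.62,0,0]]]'

```text
clock: 3.62
tcp_pos: [0.6572, 0.0855, 0.3093]
orientation: [0.53, 3.093, -0.008]
contact_force: [-0.5, -1.7, 0.3]
grip_width: 0.0001
gripper_force: 0.0
```

```bash
python3 - <<'E'
from h import *
o=get_obs();print({k:np.round(o[k],4) for k in['clock','tcp_pos','contact_force','joints','grip_width','orientation']})
for t in [W(.08,0,.185),W(.05,0,.185),W(-.017,0,.185),W(-.044,0,.175),W(-.069,0,.163)]: print(t.round(3),sh(t,o))
f=viewer.grab_frame('side');save(f,'side2.png')
E
```

```text
{'clock': np.float64(3.6167), 'tcp_pos': array([0.6572, 0.0855, 0.3093]), 'contact_force': array([-0.5062, -1.7348,  0.3421]), 'joints': array([-0.4636,  0.4099,  0.3346,  1.5114, -0.1325,  1.2419,  1.119 ]), 'grip_width': np.float64(0.0001), 'orientation': array([ 0.5304,  3.0931, -0.008 ])}
[0.657 0.093 0.185] [0.0153 0.036  0.6212]
[0.628 0.102 0.185] [0.1653 0.0329 0.6205]
[0.565 0.123 0.185] [0.5002 0.026  0.6192]
[0.539 0.132 0.175] [0.6354 0.0235 0.6686]
[0.515 0.139 0.163] [0.7606 0.0212 0.7281]
```

Call:
play_rows --commands '[[[1,0.01,0.035,0.2,0],[1,0.01,0.035,0.4,0],[1,0.01,0.035,0.55,0],[1,0.01,0.035,0.62,0],[1,0.01,0.035,0.62,0],[1,0.06,0.035,0.62,0],[1,0.11,0.035,0.62,0],[1,0.14,0.035,0.62,0]]]'

```text
clock: 4.33
tcp_pos: [0.629, 0.112, 0.1872]
orientation: [0.512, 3.097, 0.003]
contact_force: [4.4, -1.7, -0.7]
grip_width: 0.0004
gripper_force: 3.5
```

Call:
play_rows --commands '[[[1,0.02,0,0,0],[1,0.04,0,0,0],[1,0.06,0,0,0],[1,0.08,0,0,0],[1,0.1,0,0,0],[1,0.12,0,0,0]]]'

```text
clock: 4.83
tcp_pos: [0.6103, 0.1181, 0.189]
orientation: [0.514, 3.089, 0.005]
contact_force: [6.2, -1.9, 5.1]
grip_width: 0.0002
gripper_force: 3.1
```

```bash
python3 - <<'E'
from h import *
o=get_obs();print({k:np.round(o[k],4) for k in['clock','tcp_pos','contact_force']})
for t in [W(-.017,0,.185),W(-.044,0,.175),W(-.069,0,.163),W(-.09,0,.15)]: print(t.round(3),sh(t,o))
a=viewer.grab_frame('side');b=viewer.grab_frame('scene')
cv2.imwrite('pics/c2.png',cv2.resize(np.hstack([a['pixels'][60:240,200:350],b['pixels'][60:240,280:430]])[:,:,::-1],(800,480),interpolation=3))
E
```

```text
{'clock': np.float64(4.8333), 'tcp_pos': array([0.6103, 0.1181, 0.189 ]), 'contact_force': array([ 6.1876, -1.9364,  5.0574])}
[0.565 0.123 0.185] [ 0.2232 -0.0504  0.018 ]
[0.539 0.132 0.175] [ 0.3586 -0.052   0.0668]
[0.515 0.139 0.163] [ 0.4841 -0.0536  0.1256]
[0.496 0.146 0.15 ] [ 0.5897 -0.0551  0.1897]
```

View pics/c2.png

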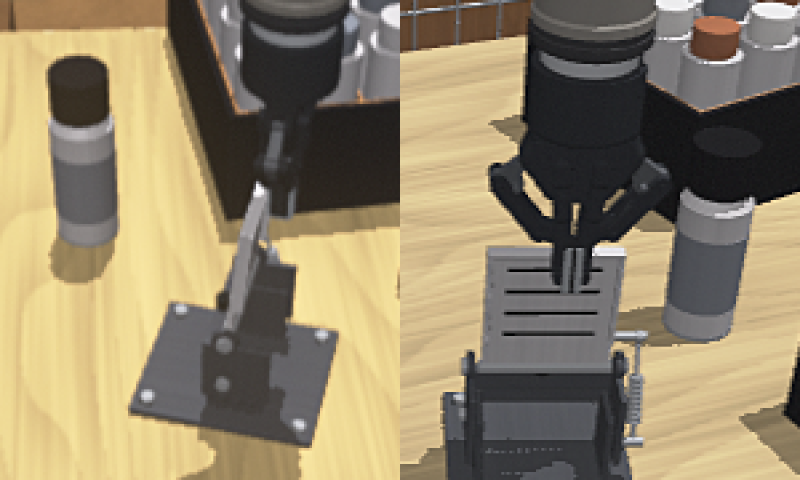

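The fingers are behind the plate near its upper edge, at about (570,270) in the crop. The contact force is about 8 N and the plate is already moving. I'll keep folding.

Call:
play_rows --commands '[[[1,0.02,0,0,0],[1,0.04,0,0,0],[1,0.06,0,0,0],[1,0.08,0,0.005,0],[1,0.1,0,0.01,0],[1,0.12,0,0.015,0]]]'

```text
clock: 5.43
tcp_pos: [0.5837, 0.1264, 0.1825]
orientation: [0.514, 3.099, 0.001]
contact_force: [3.0, -1.0, 2.1]
grip_width: -0.0
gripper_force: 1.6
```

Call:
play_rows --commands '[[[1,0.02,0,0.005,0],[1,0.04,0,0.01,0],[1,0.06,0,0.015,0],[1,0.08,0,0.02,0],[1,0.1,0,0.025,0]]]'

```text
clock: 5.85
tcp_pos: [0.5642, 0.1328, 0.1767]
orientation: [-0.514, -3.098, 0.001]
contact_force: [1.4, -0.1, -0.7]
grip_width: 0.0
gripper_force: 0.9
```

Call:
play_rows --commands '[[[1,0.02,0,0.008,0],[1,0.04,0,0.016,0],[1,0.06,0,0.024,0],[1,0.08,0,0.032,0],[1,0.1,0,0.04,0]]]'

```text
clock: 6.27
tcp_pos: [0.5452, 0.1394, 0.1689]
orientation: [-0.514, -3.098, 0.0]
contact_force: [-1.0, 0.2, 0.7]
grip_width: -0.0002
gripper_force: 0.0
```

```bash
python3 - <<'E'
from h import *
o=get_obs();p=o['tcp_pos'];d=p[:2]-S;c,s=np.cos(YAW),np.sin(YAW)
print({k:np.round(o[k],4) for k in['clock','tcp_pos','contact_force']},'X',c*d[0]+s*d[1],'Y',-s*d[0]+c*d[1])
for t in [W(-.044,0,.175),W(-.069,0,.163),W(-.09,0,.15)]: print(t.round(3),sh(t,o))
f=viewer.grab_frame('side');print([(q['score'],q['rect']) for q in viewer.trace(f,'step')])
E
```

```text
{'clock': np.float64(6.2667), 'tcp_pos': array([0.5452, 0.1394, 0.1689]), 'contact_force': array([-0.9801,  0.237 ,  0.6621])} X -0.04077915382942744 Y 0.009387082596848865
[0.539 0.132 0.175] [ 0.0157 -0.0471 -0.0305]
[0.515 0.139 0.163] [ 0.1406 -0.0483  0.0297]
[0.496 0.146 0.15 ] [ 0.2455 -0.0492  0.0948]
[(0.58, [250.5, 128.9, 295.5, 181.3])]
```

```bash
python3 - <<'E'
from h import *
a=viewer.grab_frame('side');b=viewer.grab_frame('scene')
cv2.imwrite('pics/c3.png',cv2.resize(np.hstack([a['pixels'][80:240,200:350],b['pixels'][100:260,280:430]])[:,:,::-1],(800,427),interpolation=3))
E
```

```text
(no output)
```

View pics/c3.png

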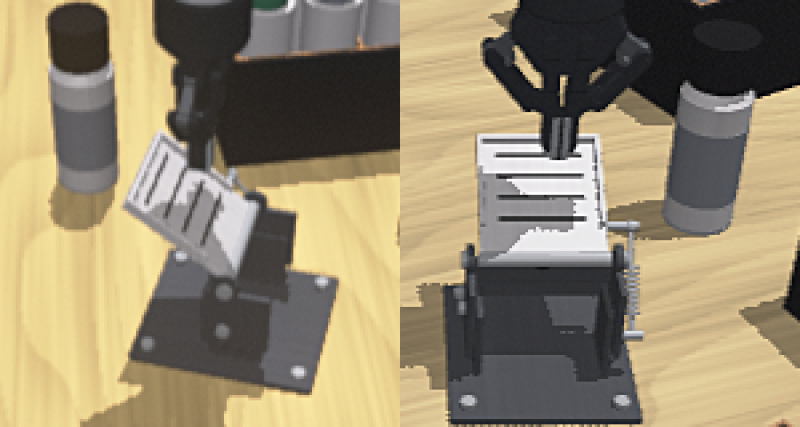

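The step stands about 37° forward, just at over-centre, with the finger on the tread at about (570,150) in the crop. I'll push it a bit further along the arc.

Call:
play_rows --commands '[[[1,0.02,0,0.01,0],[1,0.04,0,0.02,0],[1,0.06,0,0.033,0],[1,0.08,0,0.048,0],[1,0.1,0,0.065,0],[1,0.12,0,0.085,0],[1,0.12,0,0.085,0],[1,0.12,0,0.085,0],[1,0.12,0,0.085,0]]]'

```text
clock: 7.22
tcp_pos: [0.5236, 0.1468, 0.1524]
orientation: [0.514, 3.099, 0.0]
contact_force: [-0.2, 0.9, -0.6]
grip_width: 0.0
gripper_force: 0.0
```

```bash
python3 - <<'E'
from h import *
o=get_obs();p=o['tcp_pos'];d=p[:2]-S;c,s=np.cos(YAW),np.sin(YAW)
print({k:np.round(o[k],4) for k in['clock','tcp_pos','contact_force']},'X',c*d[0]+s*d[1],'Y',-s*d[0]+c*d[1])
for t in [W(-.065,0,.15),W(-.065,0,.115)]: print(t.round(3),sh(t,o))
a=viewer.grab_frame('side');b=viewer.grab_frame('scene')
cv2.imwrite('pics/c4.png',cv2.resize(np.hstack([a['pixels'][80:240,200:350],b['pixels'][100:260,280:430]])[:,:,::-1],(800,427),interpolation=3))
E
```

```text
{'clock': np.float64(7.2167), 'tcp_pos': array([0.5236, 0.1468, 0.1524]), 'contact_force': array([-0.2497,  0.8691, -0.6218])} X -0.06361080482164252 Y 0.009681442497837103
[0.519 0.138 0.15 ] [ 0.0065 -0.0485  0.0118]
[0.519 0.138 0.115] [ 0.0065 -0.0485  0.1868]
```

View pics/c4.png

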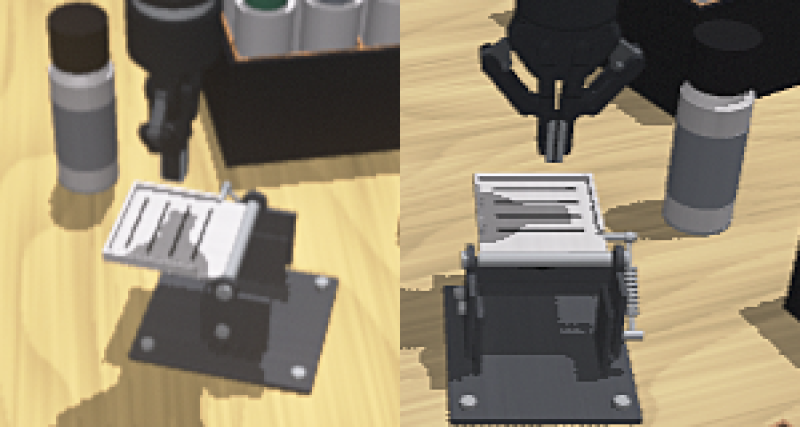

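The step now looks level, with the gripper free above it. I'll go over the tread middle and come down close, checking levelness numerically.

Call:
play_rows --commands '[[[1,0.006,-0.048,0.01,0],[1,0.006,-0.048,0.08,0],[1,0.006,-0.048,0.15,0],[1,0.006,-0.048,0.21,0],[1,0.006,-0.048,0.21,0],[1,0.006,-0.048,0.21,0]]]'

```text
clock: 7.82
tcp_pos: [0.5187, 0.1373, 0.11]
orientation: [-0.515, -3.098, 0.002]
contact_force: [-0.1, 0.1, -0.2]
grip_width: 0.0003
gripper_force: 0.0
```

```bash
python3 - <<'E'
from h import *
a=viewer.grab_frame('side');P=[W(-.112,y,HZ+.009) for y in(-.05,.05)];print(proj(a,P).round(1),'seen (238.6,176.7),(250.6,148.2)')
for i in range(4):
    o=get_obs();print({k:np.round(o[k],4) for k in['clock','tcp_pos','contact_force']});viewer.grab_frame('side')
E
```

```text
[[238.2 174.3]
 [250.2 147.5]] seen (238.6,176.7),(250.6,148.2)
{'clock': np.float64(7.8667), 'tcp_pos': array([0.5193, 0.1376, 0.1106]), 'contact_force': array([ 0.2987, -0.4759, -0.0141])}
{'clock': np.float64(7.9167), 'tcp_pos': array([0.5196, 0.1379, 0.111 ]), 'contact_force': array([-0.5927,  0.0702, -0.6259])}
{'clock': np.float64(7.9667), 'tcp_pos': array([0.5198, 0.1381, 0.1111]), 'contact_force': array([-0.4983, -0.7684,  0.448 ])}
{'clock': np.float64(8.0167), 'tcp_pos': array([0.5198, 0.1382, 0.1111]), 'contact_force': array([-0.4058,  0.9117,  0.3343])}
```

Level within a pixel or two. Lower slowly to contact.

Call:
play_rows --commands '[[[1,0,0,0.01,0],[1,0,0,0.018,0],[1,0,0,0.026,0],[1,0,0,0.032,0],[1,0,0,0.038,0],[1,0,0,0.038,0]]]'

```text
clock: 8.57
tcp_pos: [0.519, 0.1381, 0.1024]
orientation: [-0.514, -3.099, 0.0]
contact_force: [-0.2, 0.4, 0.0]
grip_width: 0.0001
gripper_force: 0.0
```

Call:
play_rows --commands '[[[1,0,0,0.004,0],[1,0,0,0.008,0],[1,0,0,0.008,0]]]'

```text
clock: 8.82
tcp_pos: [0.5192, 0.1381, 0.101]
orientation: [-0.514, -3.099, 0.0]
contact_force: [0.6, -0.0, -1.1]
grip_width: -0.0
gripper_force: 0.0
```

Call:
play_rows --commands '[[[1,0,0,0.004,0],[1,0,0,0.008,0],[1,0,0,0.008,0]]]'

```text
clock: 9.07
tcp_pos: [0.5193, 0.1382, 0.1007]
orientation: [-0.514, -3.099, -0.001]
contact_force: [-4.1, -1.6, 13.7]
grip_width: 0.0
gripper_force: 6.7
```

Call:
play_rows --commands '[[[1,0,0,0,0]]]'

```text
clock: 9.15
tcp_pos: [0.5193, 0.1382, 0.1007]
orientation: [-0.514, -3.099, -0.001]
contact_force: [-4.8, -1.7, 13.3]
grip_width: -0.0001
gripper_force: 6.6
```

Call:
play_rows --commands '[[[1,0,0,0,0]]]'

```text
clock: 9.23
tcp_pos: [0.5193, 0.1382, 0.1007]
orientation: [-0.514, -3.099, -0.001]
contact_force: [-4.5, -1.1, 12.3]
grip_width: 0.0001
gripper_force: 6.6
```

Call:
play_rows --commands '[[[1,0.002,0,0.001,0],[1,0.003,0,0.002,0],[1,0.003,0,0.002,0]]]'

```text
clock: 9.48
tcp_pos: [0.5193, 0.1382, 0.1007]
orientation: [0.515, 3.098, 0.001]
contact_force: [-3.8, -1.4, 14.2]
grip_width: -0.0
gripper_force: 7.6
```

Call:
play_rows --commands '[[[1,0,0,0,0]]]'

```text
clock: 9.57
tcp_pos: [0.5193, 0.1382, 0.1007]
orientation: [0.515, 3.098, 0.001]
contact_force: [-3.4, -1.3, 15.2]
grip_width: 0.0001
gripper_force: 7.6
```

Call:
play_rows --commands '[[[1,0.002,0,0.001,0],[1,0.004,0,0.002,0],[1,0.004,0,0.002,0]]]'

```text
clock: 9.82
tcp_pos: [0.5192, 0.1382, 0.1007]
orientation: [0.515, 3.097, 0.002]
contact_force: [-3.4, -3.1, 16.9]
grip_width: 0.0001
gripper_force: 8.4
```

Call:
play_rows --commands '[[[1,0,0,0,0],[1,0,0,0,0],[1,0,0,0,0],[1,0,0,0,0]]]'

```text
clock: 10.15
tcp_pos: [0.5193, 0.1382, 0.1007]
orientation: [0.515, 3.097, 0.002]
contact_force: [-4.6, -3.2, 17.7]
grip_width: 0.0
gripper_force: 8.4
```

Call:
play_rows --commands '[[[1,0,0,0,0],[1,0,0,0,0],[1,0,0,0,0],[1,0,0,0,0]]]'

```text
clock: 10.48
tcp_pos: [0.5192, 0.1382, 0.1007]
orientation: [0.515, 3.097, 0.002]
contact_force: [-3.7, -2.8, 17.1]
grip_width: -0.0003
gripper_force: 8.4
```

Call:
play_rows --commands '[[[1,0,0,0,0],[1,0,0,0,0],[1,0,0,0,0],[1,0,0,0,0],[1,0,0,0,0],[1,0,0,0,0]]]'

```text
clock: 10.98
tcp_pos: [0.5192, 0.1382, 0.1007]
orientation: [0.515, 3.097, 0.002]
contact_force: [-3.8, -2.1, 16.6]
grip_width: -0.0001
gripper_force: 8.4
```

Call:
play_rows --commands '[[[1,0,0,0,0],[1,0,0,0,0],[1,0,0,0,0],[1,0,0,0,0],[1,0,0,-0.03,0],[1,0,0,-0.15,0],[1,0,0,-0.35,0],[1,0,0,-0.55,0],[1,0,0,-0.75,0],[1,0,0,-0.75,0]]]'

```text
clock: 11.82
tcp_pos: [0.5221, 0.1396, 0.2567]
orientation: [0.513, 3.088, 0.012]
contact_force: [0.6, 0.0, 0.6]
grip_width: -0.0001
gripper_force: 0.0
```

```bash
python3 - <<'E'
from h import *
o=get_obs();print({k:np.round(o[k],4) for k in['clock','tcp_pos','joints']})
for t in [[.434,-.176,.25],[.434,-.176,.15],[.434,-.176,.045]]: print(sh(t,o))
E
```

```text
{'clock': np.float64(11.8167), 'tcp_pos': array([0.5221, 0.1396, 0.2567]), 'joints': array([-0.6363,  0.2245,  0.3072,  1.8751, -0.0796,  1.0403,  0.9444])}
[-0.0935 -1.6361  0.0193]
[-0.0887 -1.6406  0.5193]
[-0.0837 -1.6454  1.0442]
```

Call:
play_rows --commands '[[[-1,0,-0.15,0,0],[-1,-0.02,-0.3,0,0],[-1,-0.03,-0.45,0,0],[-1,-0.04,-0.6,0,0],[-1,-0.05,-0.75,0,0],[-1,-0.05,-0.82,0,0],[-1,-0.05,-0.82,0,0]]]'

```text
clock: 12.4
tcp_pos: [0.4731, -0.0237, 0.2487]
orientation: [-0.523, -3.097, 0.001]
contact_force: [0.3, 0.4, -0.4]
grip_width: 0.0831
gripper_force: 0.0
```

Call:
play_rows --commands '[[[-1,0,-0.15,0,0],[-1,-0.02,-0.3,0,0],[-1,-0.03,-0.45,0,0],[-1,-0.04,-0.6,0,0],[-1,-0.04,-0.75,0,0],[-1,-0.04,-0.81,0,0],[-1,-0.04,-0.81,0,0],[-1,-0.04,-0.81,0,0]]]'

```text
clock: 13.07
tcp_pos: [0.43, -0.1753, 0.2486]
orientation: [0.515, 3.099, 0.001]
contact_force: [0.4, 0.1, -0.3]
grip_width: 0.0855
gripper_force: 0.0
```

```bash
python3 - <<'E'
from h import *
o=get_obs();print({k:np.round(o[k],4) for k in['clock','tcp_pos','joints']})
f=viewer.grab_frame('wrist')
print(proj(f,[[.434,-.176,0],[.434,-.176,.075],[.434,-.176,.105]],o).round(0))
w=[q for q in viewer.trace(f,'minican_mid')];print([(q['score'],np.round(q['rect'],1)) for q in w])
im=f['pixels'].copy()
if w: 
    c,_=cv2.findContours(w[0]['pixels'].astype('u1'),0,2); cv2.drawContours(im,c,-1,(255,0,0),1)
cv2.imwrite('pics/w1.png',im[:,:,::-1])
E
```

```text
{'clock': np.float64(13.0667), 'tcp_pos': array([ 0.43  , -0.1753,  0.2486]), 'joints': array([-0.2419,  0.1017,  0.5389,  2.047 , -0.0621,  1.008 ,  1.5693])}
[[280. 171.]
 [280. 186.]
 [280. 194.]]
[(0.66, array([257.5, 151.8, 303.3, 209.2]))]
```

View pics/w1.png

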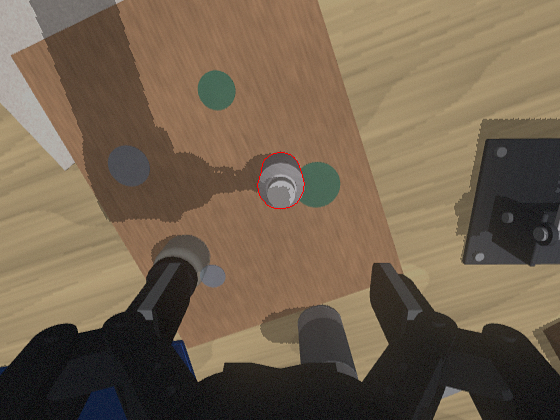

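The wrist view shows the minican outlined at (280,180), centred between the fingers. The tall can is at (325,335), the jar at (180,260), and the base plate is at the right. I'll refine the can's position by combining the views.

```bash
python3 - <<'E'
from h import *
from scipy.optimize import least_squares
o=get_obs();F=[viewer.grab_frame(n) for n in('wrist','side')]
q=[viewer.trace(f,'minican_mid')[0] for f in F];print([np.round(a['rect'],1) for a in q])
th=np.linspace(0,2*np.pi,60)
def rr(p):
    e=[]
    for f,a in zip(F,q):
        P=np.vstack([np.c_[p[0]+ra*np.cos(th),p[1]+ra*np.sin(th),0*th+p[2]+z] for ra,z in((.025,0),(.025,.075),(.0135,.105))])
        u=proj(f,P,o);e+=list(np.r_[u.min(0),u.max(0)]-np.array(a['rect']))
    return np.array(e)
g=least_squares(rr,[.434,-.176,0],loss='soft_l1');print(g.x.round(4),rr(g.x).round(1))
print(o['tcp_pos'].round(4),[sh([g.x[0],g.x[1],z],o) for z in(.15,.045)])
E
```

```text
[array([258.2, 152.7, 301.9, 209.7]), array([219.6, 271.1, 242.2, 313.9])]
[ 0.4368 -0.1738 -0.0015] [-0.8 -0.3  3.4  0.2 -1.9 -0.2  2.9  2.9]
[ 0.4304 -0.1741  0.2486] [array([-0.0299,  0.0115,  0.4928]), array([-0.03  ,  0.0113,  1.0178])]
```

Call:
play_rows --commands '[[[-1,-0.025,0.008,0.1,0],[-1,-0.025,0.008,0.25,0],[-1,-0.025,0.008,0.4,0],[-1,-0.025,0.008,0.55,0],[-1,-0.025,0.008,0.7,0],[-1,-0.025,0.008,0.8,0],[-1,-0.025,0.008,0.9,0],[-1,-0.025,0.008,0.9,0]]]'

```text
clock: 14.03
tcp_pos: [0.4329, -0.1745, 0.0657]
orientation: [-0.511, -3.094, -0.0]
contact_force: [0.3, 0.8, 0.3]
grip_width: 0.0855
gripper_force: 0.0
```

Call:
play_rows --commands '[[[-1,0,0,0.06,0],[-1,0,0,0.12,0],[-1,0,0,0.13,0],[-1,0,0,0.13,0],[-1,0,0,0.13,0]]]'

```text
clock: 14.45
tcp_pos: [0.4355, -0.1758, 0.0436]
orientation: [0.514, 3.098, 0.0]
contact_force: [0.3, 0.6, -0.5]
grip_width: 0.0852
gripper_force: 0.0
```

Call:
play_rows --commands '[[[0.1,0,0,0,0],[0.3,0,0,0,0],[0.5,0,0,0,0],[0.6,0,0,0,0],[0.7,0,0,0,0],[0.8,0,0,0,0],[0.8,0,0,0,0],[0.8,0,0,0,0]]]' --grip_force 30

```text
clock: 15.12
tcp_pos: [0.4353, -0.1758, 0.0434]
orientation: [0.514, 3.098, 0.001]
contact_force: [-1.4, 0.6, 7.0]
grip_width: 0.0491
gripper_force: 30.1
```

Call:
play_rows --commands '[[[0.8,0,0,-0.03,0],[0.8,0,0,-0.1,0],[0.8,0,0,-0.2,0],[0.8,0,0,-0.32,0],[0.8,0,0,-0.45,0],[0.8,0,0,-0.6,0],[0.8,0,0,-0.75,0],[0.8,0,0,-0.9,0],[0.8,0,0,-0.98,0],[0.8,0,0,-0.98,0]]]' --grip_force 35

```text
clock: 15.95
tcp_pos: [0.4366, -0.1766, 0.2423]
orientation: [0.514, 3.093, 0.001]
contact_force: [0.3, -0.7, -1.5]
grip_width: 0.0487
gripper_force: 37.3
```

```bash
python3 - <<'E'
from h import *
o=get_obs();print({k:np.round(o[k],4) for k in['clock','tcp_pos','contact_force','grip_width']})
f=viewer.grab_frame('wrist');w=viewer.trace(f,'minican_mid');print([(q['score'],np.round(q['rect'],1)) for q in w][:2])
cv2.imwrite('pics/w2.png',f['pixels'][:,:,::-1])
for t in [W(-.065,0,.24),W(-.065,0,.16)]: print(sh(t,o))
E
```

```text
{'clock': np.float64(15.95), 'tcp_pos': array([ 0.4366, -0.1766,  0.2423]), 'contact_force': array([ 0.3247, -0.6574, -1.467 ]), 'grip_width': np.float64(0.0487)}
[(0.67, array([221. , 194.6, 339. , 369.9]))]
[0.1176 1.6226 0.0137]
[0.1202 1.6218 0.4137]
```

View pics/w2.png

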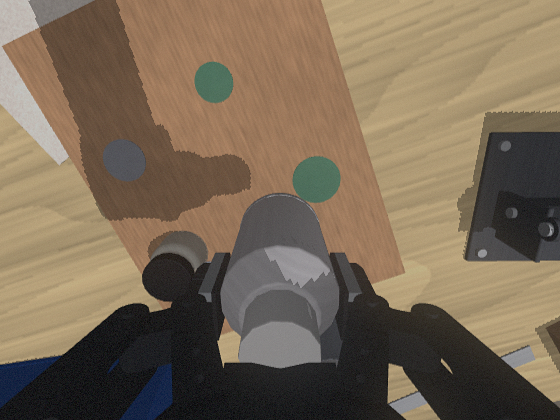

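The can is held upright between the pads: foot edge at row 194, nozzle at (280,340). I'll check its offset in the hand.

```bash
python3 - <<'E'
from h import *
o=get_obs();f=viewer.grab_frame('wrist')
M=R.from_rotvec(o['orientation']).as_matrix();th=np.linspace(0,2*np.pi,90)
for dx in(-.006,-.003,0,.003):
  out=[]
  for ft in(.038,.0434,.049):
    p=np.c_[dx+.025*np.cos(th),.025*np.sin(th),0*th+ft]@M.T+o['tcp_pos'];u=proj(f,p,o);out.append((u[:,1].min().round(1),u[:,0].min().round(1),u[:,0].max().round(1)))
  # front edge of nozzle top
  p=np.c_[dx+.0135*np.cos(th),.0135*np.sin(th),0*th+.0434-.105]@M.T+o['tcp_pos'];u=proj(f,p,o)
  # shoulder
  p=np.c_[dx+.025*np.cos(th),.025*np.sin(th),0*th+.0434-.075]@M.T+o['tcp_pos'];v=proj(f,p,o)
  print(dx,out,'noz',u.min(0).round(1),u.max(0).round(1),'sh',v.min(0).round(1))
E
```

```text
-0.006 [(np.float64(206.0), np.float64(239.2), np.float64(318.8)), (np.float64(203.2), np.float64(240.2), np.float64(317.8)), (np.float64(200.5), np.float64(241.2), np.float64(316.8))] noz [237.3 340.7] [319.8 405.4] sh [218.9 261.7]
-0.003 [(np.float64(201.2), np.float64(239.0), np.float64(319.0)), (np.float64(198.6), np.float64(240.0), np.float64(318.0)), (np.float64(196.0), np.float64(241.1), np.float64(317.0))] noz [236.9 332.8] [320.2 398.7] sh [218.4 254.8]
0 [(np.float64(196.5), np.float64(238.8), np.float64(319.2)), (np.float64(193.9), np.float64(239.9), np.float64(318.1)), (np.float64(191.5), np.float64(240.9), np.float64(317.1))] noz [236.5 324.8] [320.5 391.9] sh [218.  247.9]
0.003 [(np.float64(191.6), np.float64(238.6), np.float64(319.3)), (np.float64(189.2), np.float64(239.7), np.float64(318.3)), (np.float64(186.9), np.float64(240.7), np.float64(317.3))] noz [236.1 316.6] [320.9 385. ] sh [217.5 240.8]
```

Call:
play_rows --commands '[[[0.8,0.01,0.05,0,0],[0.8,0.02,0.15,0,0],[0.8,0.03,0.25,0,0],[0.8,0.04,0.35,0,0],[0.8,0.05,0.45,0,0],[0.8,0.06,0.55,0,0],[0.8,0.06,0.65,0,0],[0.8,0.06,0.75,0,0],[0.8,0.06,0.8,0,0],[0.8,0.06,0.8,0,0]]]'

```text
clock: 16.93
tcp_pos: [0.4749, -0.0184, 0.2372]
orientation: [-0.508, -3.098, 0.001]
contact_force: [-0.2, 0.8, -1.4]
grip_width: 0.0487
gripper_force: 37.2
```

Call:
play_rows --commands '[[[0.8,0.01,0.05,0,0],[0.8,0.02,0.15,0,0],[0.8,0.03,0.25,0,0],[0.8,0.04,0.35,0,0],[0.8,0.05,0.45,0,0],[0.8,0.06,0.55,0,0],[0.8,0.06,0.65,0,0],[0.8,0.06,0.75,0,0],[0.8,0.06,0.8,0,0],[0.8,0.06,0.82,0,0],[0.8,0.06,0.82,0,0],[0.8,0.06,0.82,0,0]]]'

```text
clock: 17.93
tcp_pos: [0.5165, 0.1369, 0.2384]
orientation: [-0.517, -3.098, 0.002]
contact_force: [-0.3, -0.6, -2.0]
grip_width: 0.0484
gripper_force: 37.2
```

```bash
python3 - <<'E'
from h import *
a=viewer.grab_frame('side');o=get_obs();print({k:np.round(o[k],4) for k in['clock','tcp_pos','contact_force','grip_width']})
for t in [W(-.065,0,.155),W(-.065,0,.1441)]: print(sh(t,o))
print(proj(a,[W(-.112,y,HZ+.009) for y in(-.05,.05)]).round(1),[(q['score'],np.round(q['rect'],1)) for q in viewer.trace(a,'step')])
E
```

```text
{'clock': np.float64(17.9833), 'tcp_pos': array([0.5165, 0.1368, 0.2385]), 'contact_force': array([ 0.2405, -0.7749, -2.0008]), 'grip_width': np.float64(0.0484)}
[-0.011   0.0111  0.4177]
[-0.011   0.0111  0.4722]
[[238.2 174.3]
 [250.2 147.5]] [(0.88, array([236.2, 148. , 294.1, 182.8]))]
```

Call:
play_rows --commands '[[[0.8,-0.01,0.01,0.08,0],[0.8,-0.011,0.011,0.16,0],[0.8,-0.011,0.011,0.24,0],[0.8,-0.011,0.011,0.32,0],[0.8,-0.011,0.011,0.38,0],[0.8,-0.011,0.011,0.42,0],[0.8,-0.011,0.011,0.44,0],[0.8,-0.011,0.011,0.44,0],[0.8,-0.011,0.011,0.44,0]]]'

```text
clock: 18.78
tcp_pos: [0.5199, 0.1397, 0.1512]
orientation: [0.515, 3.099, 0.0]
contact_force: [-0.2, -0.4, -1.7]
grip_width: 0.0486
gripper_force: 37.2
```

```bash
python3 - <<'E'
from h import *
o=get_obs();print({k:np.round(o[k],4) for k in['clock','tcp_pos','contact_force']},sh(W(-.065,0,.1441),o))
E
```

```text
{'clock': np.float64(18.7833), 'tcp_pos': array([0.5199, 0.1397, 0.1512]), 'contact_force': array([-0.2333, -0.4479, -1.6813])} [ 0.0005 -0.0085  0.0353]
```

Call:
play_rows --commands '[[[0.8,0,-0.006,0.01,0],[0.8,0,-0.006,0.018,0],[0.8,0,-0.006,0.025,0],[0.8,0,-0.006,0.03,0],[0.8,0,-0.006,0.03,0],[0.8,0,-0.006,0.03,0]]]'

```text
clock: 19.28
tcp_pos: [0.5192, 0.1388, 0.1447]
orientation: [-0.514, -3.099, -0.0]
contact_force: [-0.7, 0.5, -1.9]
grip_width: 0.0488
gripper_force: 37.2
```

Call:
play_rows --commands '[[[0.8,0,0,0.003,0],[0.8,0,0,0.005,0],[0.8,0,0,0.005,0]]]'

```text
clock: 19.53
tcp_pos: [0.5194, 0.1389, 0.1442]
orientation: [0.514, 3.099, 0.001]
contact_force: [-1.9, 0.2, 3.4]
grip_width: 0.0487
gripper_force: 37.8
```

The foot is seated with about 5 N. Now I'll release.

Call:
play_rows --commands '[[[-0.1,0,0,0,0],[-0.25,0,0,0,0],[-0.4,0,0,0,0],[-0.6,0,0,0,0],[-0.8,0,0,0,0],[-1,0,0,0,0],[-1,0,0,0,0],[-1,0,0,0,0],[-1,0,0,0,0]]]' --grip_force 20

```text
clock: 20.28
tcp_pos: [0.5192, 0.1388, 0.1437]
orientation: [-0.514, -3.099, 0.0]
contact_force: [0.4, 0.5, -0.2]
grip_width: 0.0853
gripper_force: 0.0
```

Call:
play_rows --commands '[[[-1,0,0,-0.03,0],[-1,0,0,-0.1,0],[-1,0,0,-0.2,0],[-1,0,0,-0.35,0],[-1,0,0,-0.5,0],[-1,0,0,-0.7,0],[-1,0,0,-0.85,0],[-1,0,0,-0.85,0],[-1,0,0,-0.85,0]]]'

```text
clock: 21.03
tcp_pos: [0.5202, 0.139, 0.3161]
orientation: [0.514, 3.096, 0.005]
contact_force: [-0.0, -0.4, -1.1]
grip_width: 0.0855
gripper_force: 0.0
```

```bash
python3 - <<'E'
from h import *
o=get_obs();print({k:np.round(o[k],4) for k in['clock','tcp_pos','contact_force','grip_width']})
b=viewer.grab_frame('scene');a=viewer.grab_frame('side')
z=HZ+.003
for f in(a,b): print(proj(f,[W(-.065,0,z),W(-.065,0,z+.105)]).round(1),[(q['score'],np.round(q['rect'],1)) for q in viewer.trace(f,'minican_mid')][:1])
cv2.imwrite('pics/c5.png',cv2.resize(np.hstack([a['pixels'][60:240,190:340],b['pixels'][80:260,280:430]])[:,:,::-1],(800,480),interpolation=3))
E
```

```text
{'clock': np.float64(21.0333), 'tcp_pos': array([0.5202, 0.139 , 0.3161]), 'contact_force': array([-0.033 , -0.3868, -1.0871]), 'grip_width': np.float64(0.0855)}
[[263.5 165.7]
 [263.2 129.9]] [(0.93, array([255.4, 126.9, 273.2, 168.6]))]
[[331.1 178.9]
 [334.5 136.7]] [(0.83, array([318.2, 136.4, 345.6, 181.1]))]
```

View pics/c5.png

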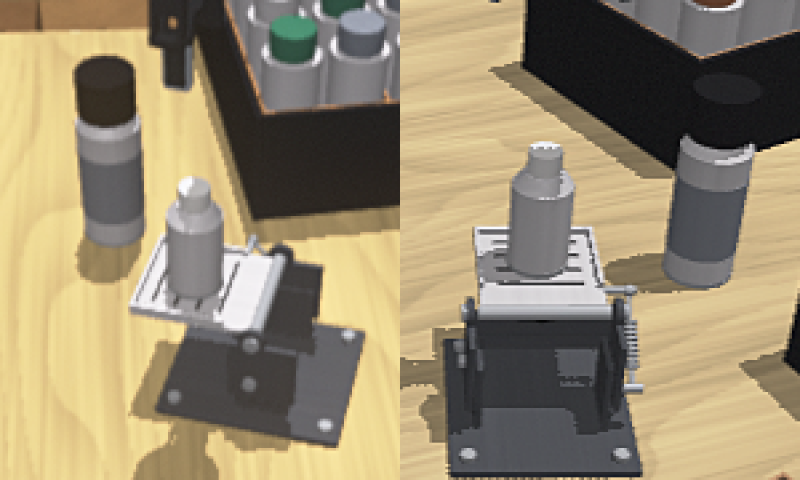

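The can stands upright in the middle of the level tread, with the gripper well clear above it. Handing in.

```bash
python3 -c "
from bench import r
print(r.hand_in())"
```

```text
the job is handed in; nothing more can be done
None
```

The job is handed in at about 21 s: the step snapped down level, was pressed at about 17 N for over a second (highest reading 17.7 N), and the small can stands upright mid-tread, released, with the other cans and jar never touched.

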